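# Check-weigh the fallen carton and close up the row

### The arm

A 6-joint arm with a two-finger parallel gripper is mounted at the origin on a cart in front of the work surface, level with it; the furniture and walls round the work are solid. World frame = base frame: x ahead of the robot, y to its left, z up, the work surface at z = 0. Lengths are in m, angles in rad, forces in N, time in s.
With the tool pointing down it reaches from about 0.35 to 0.875 m from the base axis. Payload 4.2 kg.
Tool frame: the origin (TCP) lies midway between the tips of the shut fingers; the grasp point (between the pads) lies 19 mm behind it; z points along the fingers, y is the line along which they close (so a half turn about z gives the same grasp; the last joint's range is limited). The gripper opens to 87 mm and grips with 3 to 60 N. Pads are 19 mm wide; open, the fingers measure 117 mm over their backs; the gripper's body (75 mm by 190 mm) begins 51 mm behind the grasp point.
Start: joints at [1.466, 0.385, 0.008, 0, -1.194, -0.259], TCP at [0.222, 0.584, 0.223] pointing down, gripper open.
Joint ranges: [-3.14, 3.14], [-1.21, 2.06], [-1.07, 1.41], [-3.16, 2.05], [-2.99, -0.16], [-3.1, 3.1]. Speed limits (rad/s): [2.79, 2.79, 3.14, 3.14, 3.14, 3.14].

### API

Orientations are given as a rotation vector (axis times angle).
In Python, from cell import env gives the robot as it stands. The module is installed in compiled form; this text tells all that it offers.
- The arm moves only by the shell command python3 -m creep 'ROWS' [FORCE]. ROWS is JSON, a list of rows, each an object with "claw": the opening, from 0 (shut) to 1 (fully open); "delta_pos": the shift along the tool's x, y, z in units of 25 mm (1.0 is 25 mm), a list of three; "turn": the turn, a rotation vector about the tool's x, y, z in units of 5 degrees (1.0 is 5 degrees), a list of three. In form: [{"claw": claw, "delta_pos": [dx, dy, dz], "turn": [wx, wy, wz]}, ...]. A call has 1 to 10 rows; each row is the pose to reach, as a shift and turn from the pose commanded when the call began, along the tool's axes at that moment; what a row does not reach only later rows make up. A row lasts 1/10 s, in which the tool goes at most 50 mm and 8.59 degrees, less where a joint would pass 70% of its speed; a pose out of reach is approached as far as the arm can. A call with a gripper value outside its range is refused whole. The fingers move at their own pace and stop on an object; FORCE is the grip in N (left out, the last holds). Time passes only in rows, so rows that repeat a pose let the fingers close. It gives the time, the measured TCP pose, the force, the opening and the grip force at its end, in the units of the state.
- env.observe(): the state, without advancing time (a new reading comes with each control period).
- env.read_camera(name): name is "side" or "top" or "wrist"; returns the picture (420x560x3 uint8, red, green, blue); there is no depth.
- env.camera_params(name): a dict with "vertical_fov" (degrees; the focal length in pixels is half the picture's height over the tangent of half this angle, whatever the lens; pixels are square), "cx", "cy" (the principal point, pixels), "T" (4x4, takes a point from camera to world coordinates); the wrist camera has in their place "tool_from_camera" (4x4, takes a point from camera to tool coordinates, whose origin is the TCP and whose axes are the flange's). Camera axes: x right, y down, z forward; pixel columns grow to the right and rows downward; lengths in m; the calibration is good to about 2 mm. The wrist camera is an equidistant fisheye: a pixel r from the principal point sees the ray r / f radians off the axis. A picture is of the moment at which its call begins: read the wrist's pose just before it. camera_params takes no time and is no camera call.
- env.close_job(): hands the job in; it is judged then, once.
The state is a dict: "clock": time; "q": joint angles; "joint_velocities": joint speeds; "tau": joint torques, N m; "eef_pos": TCP position; "eef_rot": TCP orientation; "wrist_force": force on the tool from outside, world axes, zero at the start; "moment": the same for the moment, N m; "gripper_width": finger opening in m; "grasp_force": force on a finger pad.
Only numpy, scipy, OpenCV 4.12 (cv2) and the standard library are available. Lean on these libraries where they do the work, as an engineer would, in place of code of your own. Each camera call takes 0.05 s, during which the arm holds its last target. There are 200 camera calls.

### The job

The carton lying on its side is missing from the row of two standing cartons. Stand it upright, top up, by itself in the middle of the scale's steel platform, setting it down gently and letting go so that it can be weighed; then take it again and stand it on the table in the open place of the row, midway between the two cartons, in line and square with them and touching neither. Do not shift the two cartons, the ink pad or the label roll.

Things in the scene. Friction and masses are not known exactly. Their poses are not given: they have to be found in the camera images.
- carton_mid (a point): The fallen carton: dark red printed folding carton, full and closed, 73 x 58 x 134 mm (x, y, z), 0.13 to 0.27 kg. The point is its centre. Its z axis runs from its bottom to its top (so z points up once it stands upright), x spans the 73 mm, y the 58 mm. At the start it lies loose on a 58 x 134 mm side: z level and pointing roughly to the left, away from the row, y level, 73 mm high. The flat sides are rigid: grip it across the 58 mm, along y.
- scale: Low bench scale, fixed: grey housing 175 mm (x, from -102 to +73 mm) x 140 mm (y), 29 mm high, green display and two round buttons on the -x end, and a square steel platform. Origin on the table, below a point 12 mm from the platform's middle; x points away from the display end.
- platform (a point): Middle of the scale's steel platform, on its upper face, 40 mm above the table. The platform is 132 x 132 mm, its edges along x and y, flat and rigid. The carton may stand on it turned any way.
- left_mid (a point): The left carton of the row, standing loose: dark red printed folding carton, full and closed, 73 x 58 x 134 mm (x, y, z), 0.13 to 0.27 kg. The point is its centre, 67 mm above the table. Its x axis runs along the row to the right carton, z up.
- right_mid (a point): The right carton of the row, standing loose: dark red printed folding carton, full and closed, 73 x 58 x 134 mm (x, y, z), 0.13 to 0.27 kg. The point is its centre; x axis along the row, away from the left carton, z up. The two centres are 173 to 182 mm apart, so the open place between their sides is 100 to 109 mm wide.
- ink_pad: Bystander: flat dark red stamp pad tin with a pale window, 69 x 98 x 14 mm, lying loose in front of the row. Origin at the centre of its underside.
- label_roll: Bystander: small roll of round gold seals lying flat, loose, on a 5 mm sheet behind the row, 72 mm across, 33 mm high. Origin at the centre of its underside.

How it is judged:
By the outcome, as a careful person would: the job done as asked, in the order asked, and still so for the second after the job is handed in, with the robot touching nothing.
It also fails if it takes over 66 s, if anything falls off the work surface, if the arm or the gripper's body presses on something with over 40 N, if the wrist force passes 120 N, or if a joint passes its speed limit or range.

## Working session

There is one attempt and no reset: what is moved stays moved. The work goes in short steps, Python scripts to look and compute and a shell command to move; the robot and the scene stay as the last step left them, time stands still between calls to the robot, and variables do not carry over. Pictures are saved under pics/ and viewed, at most 10 in all, crops included, and the job is handed in when it is done.

```bash
mkdir -p pics; cat > h.py <<'E'
import numpy as np, cv2
from cell import env
from scipy.spatial.transform import Rotation as R
E
python3 - <<'E'
from h import *
np.set_printoptions(precision=4,suppress=True)
o=env.observe(); print({k:np.round(v,4) for k,v in o.items()})
for n in ["side","top","wrist"]:
    p=env.camera_params(n); print(n,p)
    cv2.imwrite(f"pics/{n}0.png",env.read_camera(n)[:,:,::-1])
E
```

```text
{'clock': np.float64(0.0), 'q': array([ 1.4656,  0.3855,  0.0067, -0.0005, -1.194 , -0.2586]), 'joint_velocities': array([ 0.0008,  0.    , -0.0012, -0.0016, -0.0008,  0.0008]), 'tau': array([ -0.0002, -39.0666,  18.741 ,   4.2198,   0.011 ,  -0.0002]), 'eef_pos': array([0.2221, 0.5836, 0.2215]), 'eef_rot': array([ 3.0876, -0.5682, -0.0005]), 'wrist_force': array([-0.5484, -0.2305,  0.8076]), 'moment': array([-0.0081,  0.0649,  0.0085]), 'grasp_force': np.float64(0.0), 'gripper_width': np.float64(0.0869)}
side {'vertical_fov': 54.37908751097165, 'cx': 273.07262306430323, 'cy': 201.84411496455374, 'T': array([[ 0.8849, -0.3063,  0.351 ,  0.1344],
       [-0.4658, -0.5748,  0.6727, -0.7849],
       [-0.0043, -0.7588, -0.6513,  0.8335],
       [ 0.    ,  0.    ,  0.    ,  1.    ]])}
top {'vertical_fov': 42.24687518613982, 'cx': 285.07052831835466, 'cy': 204.75879097154714, 'T': array([[-0.0187, -0.9841,  0.1765,  0.2638],
       [-0.9997,  0.0159, -0.0172,  0.0039],
       [ 0.0142, -0.1768, -0.9842,  1.6203],
       [ 0.    ,  0.    ,  0.    ,  1.    ]])}
wrist {'vertical_fov': 65.70646984690485, 'cx': 270.6786984022284, 'cy': 211.56450322328982, 'tool_from_camera': array([[-0.0006, -0.9582, -0.2861,  0.0804],
       [ 1.    , -0.0012,  0.0018,  0.0003],
       [-0.002 , -0.2861,  0.9582, -0.1616],
       [ 0.    ,  0.    ,  0.    ,  1.    ]])}
```

View pics/top0.png

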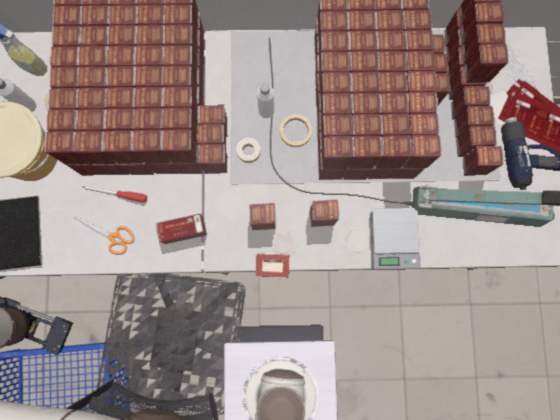

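View pics/side0.png

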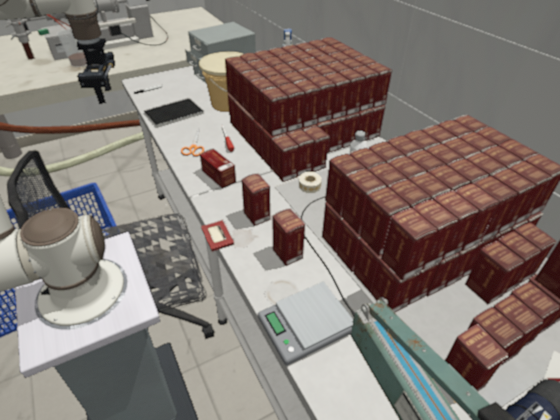

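The top view shows the fallen carton near (181,229), the row cartons at (262,216) and (324,212), the scale platform at (395,232), the ink pad at (272,265) and the label roll at (248,150). The side view agrees: fallen carton (218,167), row (256,197) and (289,236), scale (307,318).

```bash
cat >> h.py <<'E'
def ray(n,u,v):
    p=env.camera_params(n); f=210/np.tan(np.radians(p["vertical_fov"]/2))
    d=np.array([(u-p["cx"])/f,(v-p["cy"])/f,1.]); T=p["T"]
    return T[:3,3],T[:3,:3]@d
def onz(n,u,v,z):
    c,d=ray(n,u,v); return c+d*(z-c[2])/d[2]
def proj(n,P):
    p=env.camera_params(n); f=210/np.tan(np.radians(p["vertical_fov"]/2)); T=p["T"]
    c=T[:3,:3].T@(np.asarray(P)-T[:3,3]); return p["cx"]+f*c[0]/c[2],p["cy"]+f*c[1]/c[2]
def tri(a,b):
    (c1,d1),(c2,d2)=ray(*a),ray(*b)
    s=np.linalg.lstsq(np.c_[d1,-d2],c2-c1,rcond=None)[0]
    p,q=c1+s[0]*d1,c2+s[1]*d2; return (p+q)/2,np.linalg.norm(p-q)
E
python3 - <<'E'
from h import *
t=cv2.imread("pics/top0.png")[190:285,150:430]; cv2.imwrite("pics/topc.png",cv2.resize(t,(800,271),interpolation=cv2.INTER_CUBIC))
s=cv2.imread("pics/side0.png")[140:370,190:370]; cv2.imwrite("pics/sidec.png",cv2.resize(s,None,fx=2.6,fy=2.6,interpolation=cv2.INTER_CUBIC))
a=cv2.resize(cv2.imread("pics/sidec.png"),None,fx=1,fy=1); b=cv2.imread("pics/topc.png")
c=np.zeros((600,800,3),np.uint8)
c[:271,:]=b; cv2.imwrite("pics/x.png",c)
E
```

```text
(no output)
```

View pics/topc.png

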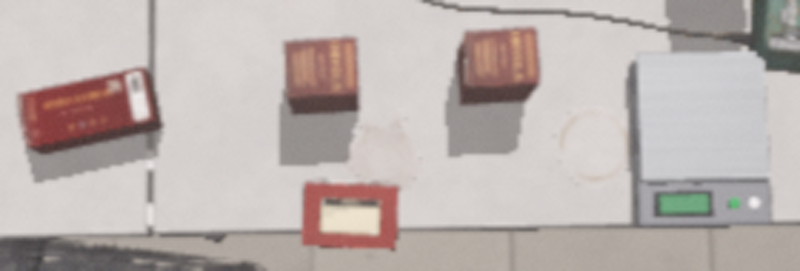

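View pics/sidec.png

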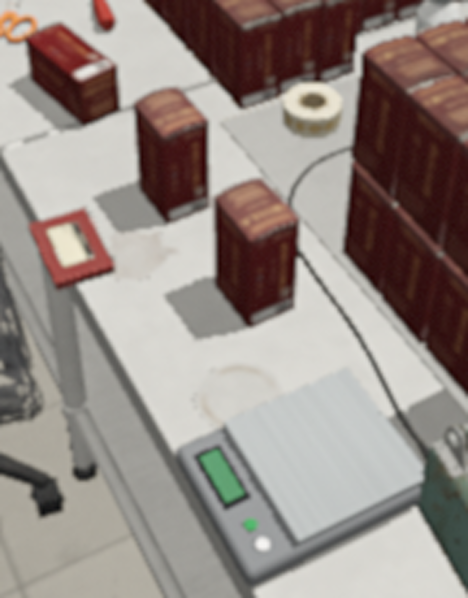

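The crops show the white-labelled bottom end of the fallen carton on the right, at (140,95) in the top crop, so its top points left. The standing cartons also have the white label at the foot. The platform corners are clear in both views.

```bash
python3 - <<'E'
from h import *
np.set_printoptions(precision=4,suppress=True)
T=lambda x,y:("top",150+(x+.5)/2.857-.5,190+(y+.5)/2.853-.5)
S=lambda x,y:("side",190+(x+.5)/2.6-.5,140+(y+.5)/2.6-.5)
print("plat"); 
# top corners in order FL,BL,BR,FR (far-left...) ; side: near-left of image=(display,+y)
for t,s in [((637,180),(226,425)),((640,53),(348,372)),((765,53),(424,488)),((768,182),(300,540))]:
    print(tri(T(*t),S(*s)), onz(*T(*t),.04)[:2], onz(*S(*s),.04)[:2])
print("fallen top face")
for t in [(18,93),(146,68),(157,118),(32,148)]: print(onz(*T(*t),.073))
print("fallen side view"); 
for s in [(27,40),(46,25),(118,68),(83,88)]: print(onz(*S(*s),.073))
print("left top",*[onz(*T(*t),.134)[:2] for t in [(284,40),(355,38),(357,93),(288,98)]])
print("right top",*[onz(*T(*t),.134)[:2] for t in [(464,31),(537,27),(540,85),(462,88)]])
print("left bottoms side",*[onz(*S(*t),0)[:2] for t in [(142,198),(177,218),(206,206)]])
print("right bottoms side",*[onz(*S(*t),0)[:2] for t in [(220,290),(251,322),(293,305)]])
print("left tri",tri(T(284,40),S(165,88)),tri(T(355,38),S(207,122)), tri(T(357,93),S(176,130)),tri(T(288,98),S(138,100)))
print("ink",*[onz(*T(*t),.014)[:2] for t in [(304,183),(398,186),(396,248),(302,245)]])
print("roll",onz("top",248,150,.033))
E
```

```text
plat
(array([ 0.404 , -0.2792,  0.0275]), np.float64(0.003932676110425509)) [ 0.401  -0.2764] [ 0.4017 -0.2874]
(array([ 0.5326, -0.2862,  0.0356]), np.float64(0.0013633133444158898)) [ 0.5325 -0.2857] [ 0.5298 -0.2888]
(array([ 0.529, -0.417,  0.028]), np.float64(0.007477876974883111)) [ 0.5304 -0.4156] [ 0.5194 -0.4215]
(array([ 0.3997, -0.4119,  0.0385]), np.float64(0.006294493104383474)) [ 0.3966 -0.4103] [ 0.4023 -0.4134]
fallen top face
[0.4963 0.3477 0.073 ]
[0.5197 0.2198 0.073 ]
[0.4687 0.2084 0.073 ]
[0.4406 0.3325 0.073 ]
fallen side view
[0.442  0.3236 0.073 ]
[0.4756 0.3446 0.073 ]
[0.5195 0.2133 0.073 ]
[0.466  0.1954 0.073 ]
left top [0.535  0.0777] [0.5359 0.0087] [0.4817 0.0076] [0.478  0.0742]
right top [ 0.5411 -0.0976] [ 0.5439 -0.169 ] [ 0.4866 -0.1698] [ 0.4849 -0.0941]
left bottoms side [0.477  0.0594] [0.498  0.0103] [0.5362 0.0126]
right bottoms side [ 0.4897 -0.1097] [ 0.497  -0.1636] [ 0.5469 -0.1639]
left tri (array([0.5291, 0.08  , 0.1288]), np.float64(0.014088923156629019)) (array([0.5372, 0.0088, 0.1255]), np.float64(0.00042468087686001383)) (array([0.4897, 0.0051, 0.133 ]), np.float64(0.016236622231536327)) (array([0.4819, 0.0734, 0.1304]), np.float64(0.007169360593176247))
ink [0.4062 0.0641] [ 0.4014 -0.033 ] [ 0.3377 -0.0297] [0.3425 0.0667]
roll [0.7182 0.0848 0.033 ]
```

```bash
cat >> h.py <<'E'
np.set_printoptions(precision=4,suppress=True)
def go(P,Rt):
    o=env.observe(); R0=R.from_rotvec(o["eef_rot"]); d=R0.inv().apply(np.asarray(P)-o["eef_pos"])/.025
    w=(R0.inv()*Rt).as_rotvec(degrees=True)/5
    print("delta",d.round(3),"turn",w.round(3),"from",o["eef_pos"].round(4))
def rot(yaw,phi=0):  # tool x at world yaw when down; then tilt phi deg about tool y
    return R.from_euler("z",yaw,degrees=True)*R.from_euler("x",180,degrees=True)*R.from_euler("y",phi,degrees=True)
E
python3 - <<'E'
from h import *
go([.481,.277,.2],rot(-78.6))
for u,v in [(318,178),(440,175),(228,172)]: print(onz("top",u,v,.0)[:2],onz("top",u,v,.134)[:2],onz("top",u,v,.27)[:2])
print(onz("side",190+347/2.6,140+250/2.6,0),onz("side",190+418/2.6,140+305/2.6,0))
E
```

```text
delta [14.039  7.777  0.883] turn [ 0.017 -0.011 11.549] from [0.2222 0.5837 0.2217]
[ 0.6359 -0.1268] [ 0.6052 -0.116 ] [ 0.5739 -0.105 ]
[ 0.6396 -0.5021] [ 0.6085 -0.4603] [ 0.577  -0.4178]
[0.659  0.1481] [0.6263 0.1361] [0.5931 0.124 ]
[ 0.6404 -0.1244  0.    ] [ 0.6616 -0.2261 -0.    ]
```

```bash
python3 -m creep '[{"claw":1,"delta_pos":[7,3.9,0.4],"turn":[0,0,6]},{"claw":1,"delta_pos":[14.04,7.78,0.88],"turn":[0,0,11.55]},{"claw":1,"delta_pos":[14.04,7.78,0.88],"turn":[0,0,11.55]},{"claw":1,"delta_pos":[14.04,7.78,0.88],"turn":[0,0,11.55]},{"claw":1,"delta_pos":[14.04,7.78,0.88],"turn":[0,0,11.55]},{"claw":1,"delta_pos":[14.04,7.78,0.88],"turn":[0,0,11.55]},{"claw":1,"delta_pos":[14.04,7.78,0.88],"turn":[0,0,11.55]},{"claw":1,"delta_pos":[14.04,7.78,0.88],"turn":[0,0,11.55]},{"claw":1,"delta_pos":[14.04,7.78,0.88],"turn":[0,0,11.55]},{"claw":1,"delta_pos":[14.04,7.78,0.88],"turn":[0,0,11.55]}]' 30
cat >> h.py <<'E'
def snap(name):
    o=env.observe(); im=env.read_camera("wrist"); cv2.imwrite(f"pics/{name}.png",im[:,:,::-1]); np.save(f"pics/{name}.npy",np.r_[o["eef_pos"],o["eef_rot"]]); return im
def wray(name,u,v):
    s=np.load(f"pics/{name}.npy"); p=env.camera_params("wrist"); f=210/np.tan(np.radians(p["vertical_fov"]/2))
    a=np.array([u-p["cx"],v-p["cy"]]); r=np.hypot(*a); d=np.r_[a/r*np.sin(r/f),np.cos(r/f)]
    Rt=R.from_rotvec(s[3:]); M=p["tool_from_camera"]
    return s[:3]+Rt.apply(M[:3,3]),Rt.apply(M[:3,:3]@d)
def wonz(name,u,v,z):
    c,d=wray(name,u,v); return c+d*(z-c[2])/d[2]
E
python3 -c "
from h import *
snap('w1'); print(env.observe()['q'],env.observe()['eef_pos'])"
```

```text
clock: 1.15
eef_pos: [0.4817, 0.2762, 0.2001]
eef_rot: [2.428, -1.993, -0.0]
wrist_force: [0.3, -0.4, 0.5]
gripper_width: 0.0874
grasp_force: 0.0
[ 0.8144  0.2844 -0.199  -0.0003 -1.0879 -0.6162] [0.4812 0.2772 0.2003]
```

View pics/w1.png

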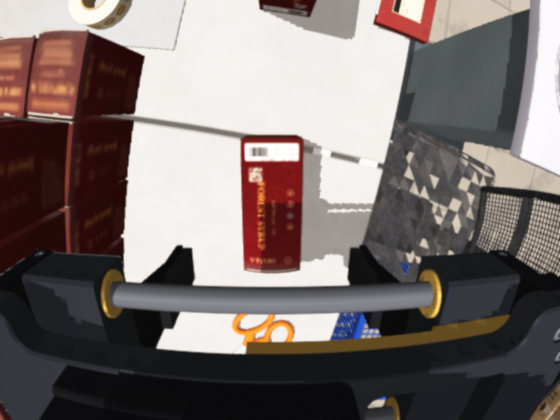

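The wrist view shows the carton's upper face centred near (272,205), running from (245,140) to (300,270), with the label end toward the row. I'll measure its edges.

```bash
python3 - <<'E'
from h import *
im=cv2.imread("pics/w1.png").astype(int); b,g,r=im[...,0],im[...,1],im[...,2]
red=((r-g>30)&(r-b>20)&(r>50))
L=[];Rr=[]
for v in range(165,262,4):
    c=np.where(red[v,225:320])[0]+225; L.append((c.min()-.5,v)); Rr.append((c.max()+.5,v))
for n,e in(("L",L),("R",Rr)):
    W=np.array([wonz("w1",u,v,.073)[:2] for u,v in e]); k=np.polyfit(W[:,1],W[:,0],1); print(n,k,np.degrees(np.arctan(k[0])),"x at y=.277",np.polyval(k,.277),"resid",(W[:,0]-np.polyval(k,W[:,1])).std())
for u in(258,272,288):
    print(u,[(v,tuple(im[v,u])) for v in list(range(130,146,2))+list(range(260,276,2))])
for u,v in [(247,141),(299,138),(247,270),(299,271)]: print(wonz("w1",u,v,.073))
# height from two views: top-left/right corners of the upper face
def tri2(a,b):
    (c1,d1),(c2,d2)=a,b; s=np.linalg.lstsq(np.c_[d1,-d2],c2-c1,rcond=None)[0]
    return (c1+s[0]*d1+c2+s[1]*d2)/2,np.linalg.norm(c1+s[0]*d1-c2-s[1]*d2)
T=lambda x,y:ray("top",150+(x+.5)/2.857-.5,190+(y+.5)/2.853-.5)
S=lambda x,y:ray("side",190+(x+.5)/2.6-.5,140+(y+.5)/2.6-.5)
print("h",tri2(wray("w1",247,141),S(118,68)),tri2(wray("w1",299,138),S(83,88)),tri2(wray("w1",247,270),S(46,25)),tri2(wray("w1",299,271),S(27,40)))
E
```

```text
L [-0.1971  0.5648] -11.150234250867147 x at y=.277 0.5101888259497573 resid 0.0002535312703990755
R [-0.1933  0.5068] -10.93805516615899 x at y=.277 0.4532611471676602 resid 0.00030460342276630495
258 [(130, (np.int64(235), np.int64(239), np.int64(243))), (132, (np.int64(235), np.int64(238), np.int64(242))), (134, (np.int64(173), np.int64(179), np.int64(191))), (136, (np.int64(26), np.int64(33), np.int64(71))), (138, (np.int64(22), np.int64(27), np.int64(92))), (140, (np.int64(23), np.int64(30), np.int64(118))), (142, (np.int64(98), np.int64(105), np.int64(172))), (144, (np.int64(242), np.int64(245), np.int64(251))), (260, (np.int64(86), np.int64(117), np.int64(218))), (262, (np.int64(70), np.int64(88), np.int64(195))), (264, (np.int64(51), np.int64(54), np.int64(162))), (266, (np.int64(55), np.int64(58), np.int64(159))), (268, (np.int64(68), np.int64(74), np.int64(148))), (270, (np.int64(153), np.int64(166), np.int64(190))), (272, (np.int64(167), np.int64(176), np.int64(213))), (274, (np.int64(235), np.int64(239), np.int64(243)))]
272 [(130, (np.int64(237), np.int64(241), np.int64(
[... 1307 characters left out ...]
9), np.int64(108))), (264, (np.int64(39), np.int64(42), np.int64(98))), (266, (np.int64(33), np.int64(34), np.int64(88))), (268, (np.int64(50), np.int64(54), np.int64(88))), (270, (np.int64(95), np.int64(104), np.int64(123))), (272, (np.int64(165), np.int64(172), np.int64(193))), (274, (np.int64(239), np.int64(242), np.int64(245)))]
[0.5146 0.2222 0.073 ]
[0.47   0.2106 0.073 ]
[0.4927 0.3457 0.073 ]
[0.4419 0.3369 0.073 ]
h (array([0.5185, 0.2213, 0.0678]), np.float64(0.007624453424296565)) (array([0.4699, 0.2106, 0.0617]), np.float64(0.002254027498427683)) (array([0.4861, 0.3552, 0.0621]), np.float64(0.014437500975784051)) (array([0.4432, 0.3385, 0.0651]), np.float64(0.006616301860349756))
```

```bash
python3 - <<'E'
from h import *
cz=np.array([-.192,.981,0]); g=np.array([.4817,.2775,.0415])+.034*cz
Rt=rot(-78.95,30); t=Rt.as_matrix()[:,2]; print(t)
tcp=g+.019*t; print(tcp); go(tcp-.1*t,Rt)
E
```

```text
[ 0.0958 -0.4907 -0.866 ]
[0.477  0.3015 0.025 ]
delta [-2.987 -0.041  3.545] turn [-0.01  6.    0.06] from [0.4812 0.2772 0.2003]
```

```bash
python3 -m creep '[{"claw":1,"delta_pos":[-1.5,0,1.2],"turn":[0,2,0]},{"claw":1,"delta_pos":[-2.99,-0.04,2.5],"turn":[0,4,0.06]},{"claw":1,"delta_pos":[-2.99,-0.04,3.54],"turn":[0,6,0.06]},{"claw":1,"delta_pos":[-2.99,-0.04,3.54],"turn":[0,6,0.06]},{"claw":1,"delta_pos":[-2.99,-0.04,3.54],"turn":[0,6,0.06]},{"claw":1,"delta_pos":[-2.99,-0.04,3.54],"turn":[0,6,0.06]},{"claw":1,"delta_pos":[-2.99,-0.04,3.54],"turn":[0,6,0.06]}]' && python3 - <<'E'
from h import *
print(env.observe()["q"]); snap("w2")
go([.477,.3015,.025],rot(-78.95,30))
E
```

```text
clock: 1.9
eef_pos: [0.4675, 0.3514, 0.1135]
eef_rot: [2.129, -1.753, 0.569]
wrist_force: [0.8, 0.1, 0.5]
gripper_width: 0.0872
grasp_force: 0.0
[ 1.0814  0.5752 -0.1944  0.3411 -1.2362 -1.0727]
delta [-0.015  0.028  4.082] turn [-0.038  0.042 -0.016] from [0.4677 0.351  0.1138]
```

View pics/w2.png

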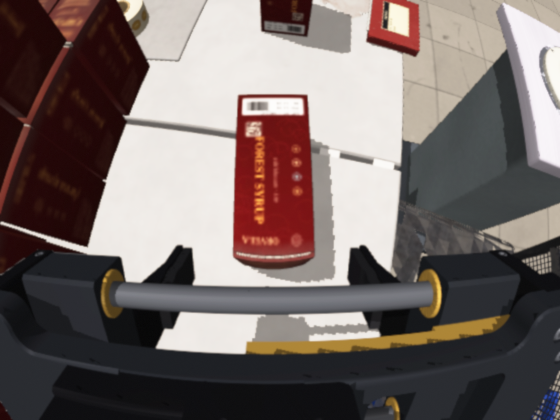

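The carton lies centred between the fingers (x≈273), and the tilt is right. I'll advance and close.

```bash
python3 -m creep '[{"claw":1,"delta_pos":[0,0,1],"turn":[0,0,0]},{"claw":1,"delta_pos":[0,0,2],"turn":[0,0,0]},{"claw":1,"delta_pos":[0,0.02,3],"turn":[0,0,0]},{"claw":1,"delta_pos":[0,0.03,3.6],"turn":[0,0,0]},{"claw":1,"delta_pos":[0,0.03,4.08],"turn":[0,0,0]},{"claw":1,"delta_pos":[0,0.03,4.08],"turn":[0,0,0]},{"claw":0.8,"delta_pos":[0,0.03,4.08],"turn":[0,0,0]},{"claw":0.7,"delta_pos":[0,0.03,4.08],"turn":[0,0,0]},{"claw":0.5,"delta_pos":[0,0.03,4.08],"turn":[0,0,0]},{"claw":0.5,"delta_pos":[0,0.03,4.08],"turn":[0,0,0]}]' 35; python3 -m creep '[{"claw":0.5,"delta_pos":[0,0,0],"turn":[0,0,0]},{"claw":0.5,"delta_pos":[0,0,0],"turn":[0,0,0]},{"claw":0.5,"delta_pos":[0,0,0],"turn":[0,0,0]},{"claw":0.5,"delta_pos":[0,0,0],"turn":[0,0,0]}]' 35
```

```text
clock: 2.95
eef_pos: [0.4767, 0.3013, 0.0242]
eef_rot: [2.127, -1.75, 0.571]
wrist_force: [-0.3, -0.0, 0.4]
gripper_width: 0.0631
grasp_force: 0.0
clock: 3.35
eef_pos: [0.4766, 0.3011, 0.024]
eef_rot: [2.127, -1.75, 0.571]
wrist_force: [-3.3, 1.1, 3.9]
gripper_width: 0.0587
grasp_force: 35.0
```

```bash
python3 - <<'E'
from h import *
o=env.observe(); print(o["q"])
go(o["eef_pos"]+[-.03,0,.03],R.from_rotvec(o["eef_rot"])); go(o["eef_pos"]+[-.035,-.02,.30],R.from_rotvec(o["eef_rot"]))
E
```

```text
[ 1.0233  0.6436 -0.3662  0.4135 -1.0028 -1.1321]
delta [ 0.4    1.175 -1.157] turn [0. 0. 0.] from [0.4766 0.3011 0.024 ]
delta [  6.444   1.508 -10.139] turn [0. 0. 0.] from [0.4766 0.3011 0.024 ]
```

```bash
python3 -m creep '[{"claw":0.5,"delta_pos":[0.2,0,-0.35],"turn":[0,0,0]},{"claw":0.5,"delta_pos":[0.6,0,-1.04],"turn":[0,0,0]},{"claw":0.5,"delta_pos":[1.4,0.1,-2.4],"turn":[0,0,0]},{"claw":0.5,"delta_pos":[2.4,0.4,-4],"turn":[0,0,0]},{"claw":0.5,"delta_pos":[3.4,0.7,-5.5],"turn":[0,0,0]},{"claw":0.5,"delta_pos":[4.4,1,-7],"turn":[0,0,0]},{"claw":0.5,"delta_pos":[5.4,1.3,-8.5],"turn":[0,0,0]},{"claw":0.5,"delta_pos":[6.2,1.5,-9.7],"turn":[0,0,0]},{"claw":0.5,"delta_pos":[6.44,1.5,-10.1],"turn":[0,0,0]},{"claw":0.5,"delta_pos":[6.44,1.5,-10.1],"turn":[0,0,0]}]' && python3 - <<'E'
from h import *
print(env.observe()["q"])
Rt=rot(-130,-60); t=Rt.as_matrix()[:,2]; u=np.array([np.cos(np.radians(-130)),np.sin(np.radians(-130)),0])
g=np.array([.466,-.349,.04+.101])+.005*u
tcp=g+.019*t; print(tcp); go(tcp+[0,0,.2],Rt); go([.44,.1,.34],rot(-100,-15)); go([.44,.15,.34],rot(-79,-60))
E
```

```text
clock: 4.35
eef_pos: [0.442, 0.2807, 0.3237]
eef_rot: [2.129, -1.753, 0.57]
wrist_force: [0.1, -0.7, -2.7]
gripper_width: 0.0585
grasp_force: 35.0
[ 1.0638  0.2977 -0.0882  0.3287 -1.5944 -0.9318]
[ 0.4734 -0.3402  0.1315]
delta [21.517  3.555 11.955] turn [  2.9   -16.636  10.898] from [0.442  0.2807 0.3237]
delta [6.466 1.471 2.949] turn [-0.595 -8.85   4.289] from [0.442  0.2807 0.3237]
delta [4.763 1.085 1.975] turn [ -0.034 -17.961   0.034] from [0.442  0.2807 0.3237]
```

```bash
python3 -m creep '[{"claw":0.5,"delta_pos":[0.9,0.2,0.4],"turn":[-0.08,-1.2,0.6]},{"claw":0.5,"delta_pos":[2.1,0.5,1],"turn":[-0.2,-2.8,1.4]},{"claw":0.5,"delta_pos":[3.3,0.75,1.5],"turn":[-0.3,-4.4,2.2]},{"claw":0.5,"delta_pos":[4.5,1.03,2.05],"turn":[-0.4,-6,3]},{"claw":0.5,"delta_pos":[5.6,1.27,2.55],"turn":[-0.5,-7.6,3.7]},{"claw":0.5,"delta_pos":[6.47,1.47,2.95],"turn":[-0.6,-8.85,4.29]},{"claw":0.5,"delta_pos":[6.47,1.47,2.95],"turn":[-0.6,-8.85,4.29]},{"claw":0.5,"delta_pos":[6.47,1.47,2.95],"turn":[-0.6,-8.85,4.29]}]' && python3 - <<'E'
from h import *
print(env.observe()["q"])
go([.4734,-.3402,.3015],rot(-130,-60)); go([.44,-.15,.34],rot(-120,-40))
E
```

```text
clock: 5.15
eef_pos: [0.4395, 0.0975, 0.3375]
eef_rot: [-1.883, 2.257, 0.247]
wrist_force: [-0.2, 0.3, -1.4]
gripper_width: 0.0586
grasp_force: 35.0
[ 0.4226 -0.0266 -0.1613 -0.2206 -1.2999 -0.5581]
delta [16.794 -4.467 -2.918] turn [ 3.744 -8.882  4.816] from [0.4395 0.0975 0.3375]
delta [ 9.396 -1.787 -2.565] turn [ 1.876 -5.035  3.506] from [0.4395 0.0975 0.3375]
```

```bash
python3 -m creep '[{"claw":0.5,"delta_pos":[1.2,-0.25,-0.3],"turn":[0.25,-0.65,0.45]},{"claw":0.5,"delta_pos":[2.8,-0.55,-0.75],"turn":[0.56,-1.5,1]},{"claw":0.5,"delta_pos":[4.4,-0.85,-1.2],"turn":[0.9,-2.4,1.6]},{"claw":0.5,"delta_pos":[6,-1.15,-1.6],"turn":[1.2,-3.2,2.2]},{"claw":0.5,"delta_pos":[7.6,-1.45,-2.1],"turn":[1.5,-4.1,2.8]},{"claw":0.5,"delta_pos":[9.4,-1.79,-2.56],"turn":[1.88,-5.03,3.5]},{"claw":0.5,"delta_pos":[9.4,-1.79,-2.56],"turn":[1.88,-5.03,3.5]},{"claw":0.5,"delta_pos":[9.4,-1.79,-2.56],"turn":[1.88,-5.03,3.5]}]' && python3 - <<'E'
from h import *
print(env.observe()["q"])
go([.4734,-.3402,.25],rot(-130,-60))
E
```

```text
clock: 5.95
eef_pos: [0.4416, -0.1489, 0.3387]
eef_rot: [-1.251, 2.162, 0.461]
wrist_force: [-0.4, 1.1, -3.0]
gripper_width: 0.0584
grasp_force: 35.0
[-0.4885  0.0829 -0.0304 -0.7048 -1.4658  0.0466]
delta [ 6.868 -4.922 -1.169] turn [ 1.589 -3.966  1.284] from [ 0.4416 -0.1489  0.3387]
```

```bash
python3 -m creep '[{"claw":0.5,"delta_pos":[1.2,-0.8,-0.2],"turn":[0.25,-0.65,0.2]},{"claw":0.5,"delta_pos":[2.8,-2,-0.5],"turn":[0.6,-1.6,0.5]},{"claw":0.5,"delta_pos":[4.4,-3.1,-0.75],"turn":[1,-2.5,0.8]},{"claw":0.5,"delta_pos":[6,-4.3,-1],"turn":[1.4,-3.4,1.1]},{"claw":0.5,"delta_pos":[6.87,-4.92,-1.17],"turn":[1.59,-3.97,1.28]},{"claw":0.5,"delta_pos":[6.87,-4.92,-1.17],"turn":[1.59,-3.97,1.28]},{"claw":0.5,"delta_pos":[6.87,-4.92,-1.17],"turn":[1.59,-3.97,1.28]},{"claw":0.5,"delta_pos":[6.87,-4.92,-1.17],"turn":[1.59,-3.97,1.28]}]' && python3 - <<'E'
from h import *
print(env.observe()["q"])
go([.4734,-.3402,.155],rot(-130,-60))
a=env.read_camera("side")[:,:,::-1];b=env.read_camera("top")[:,:,::-1]
cv2.imwrite("pics/s2.png",a);cv2.imwrite("pics/t2.png",b)
m=np.vstack([cv2.resize(a[120:400,160:520],None,fx=1.2,fy=1.2,interpolation=2),np.zeros((10,432,3),np.uint8)])
n=cv2.resize(b[170:290,340:480],None,fx=2.6,fy=2.6,interpolation=2); c=np.zeros((346,800,3),np.uint8); c[:m.shape[0],:432]=m; c[:n.shape[0],435:435+n.shape[1]]=n
cv2.imwrite("pics/c2.png",c)
E
```

```text
clock: 6.75
eef_pos: [0.476, -0.3366, 0.2543]
eef_rot: [-0.914, 1.93, 0.519]
wrist_force: [-0.3, -0.0, -2.6]
gripper_width: 0.0584
grasp_force: 35.0
[-0.9182  0.4684  0.158  -1.0079 -1.6014  0.3879]
delta [3.533 0.021 1.827] turn [0.033 0.02  0.12 ] from [ 0.476  -0.3366  0.2543]
```

View pics/c2.png

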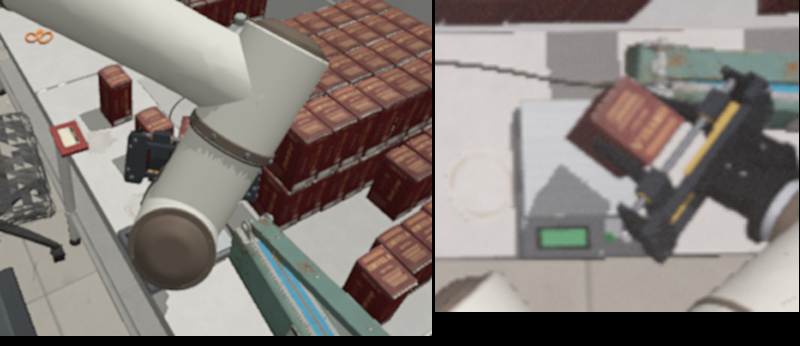

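The carton hangs upright, top up. In the top crop its top face is centred near (640,128), and the gripper's far end at (745,75) is close to the conveyor, so I'll check that clearance.

```bash
python3 - <<'E'
from h import *
N=lambda x,y:("top",340+(x-435)/2.6,170+y/2.6); S=lambda x,y:("side",160+x/1.2,120+y/1.2)
P=[onz(*N(*c),.297)[:2] for c in [(625,78),(708,122),(655,175),(572,137)]]; print(np.array(P),np.mean(P,0))
print("gripper end",onz(*N(745,75),.28),onz(*N(775,95),.3))
print("conv near-left corner",tri(N(630,95),S(232,236)),onz(*N(630,95),.05),onz(*N(760,95),.05), onz(*N(630,48),.05))
print("conv far-left",tri(N(630,48),S(262,217)))
o=env.observe(); Rt=R.from_rotvec(o["eef_rot"])
for s in(-1,1):
  for x in(-.0375,.0375):
    for z in(-.07,-.15): 
      p=o["eef_pos"]+Rt.apply([x,s*.095,z]); print(s,x,z,p-[0,0,.1228])
E
```

```text
[[ 0.508  -0.3378]
 [ 0.4642 -0.4144]
 [ 0.4144 -0.3606]
 [ 0.452  -0.2839]] [ 0.4597 -0.3492]
gripper end [ 0.5123 -0.4591  0.28  ] [ 0.4887 -0.4795  0.3   ]
conv near-left corner (array([ 0.5327, -0.4053,  0.0504]), np.float64(0.0025380312238053987)) [ 0.534 -0.406  0.05 ] [ 0.5316 -0.5539  0.05  ] [ 0.5883 -0.4093  0.05  ]
conv far-left (array([ 0.5887, -0.4065,  0.0716]), np.float64(0.010808593009301566))
-1 -0.0375 -0.07 [ 0.5216 -0.4296  0.2007]
-1 -0.0375 -0.15 [ 0.4771 -0.4828  0.2406]
-1 0.0375 -0.07 [ 0.4982 -0.4588  0.1357]
-1 0.0375 -0.15 [ 0.4537 -0.512   0.1756]
1 -0.0375 -0.07 [ 0.3752 -0.3085  0.1989]
1 -0.0375 -0.15 [ 0.3307 -0.3617  0.2388]
1 0.0375 -0.07 [ 0.3518 -0.3377  0.1339]
1 0.0375 -0.15 [ 0.3073 -0.3908  0.1738]
```

```bash
python3 -m creep '[{"claw":0.5,"delta_pos":[0.5,0,0.26],"turn":[0,0,0.05]},{"claw":0.5,"delta_pos":[1.2,0,0.6],"turn":[0,0,0.1]},{"claw":0.5,"delta_pos":[2,0,1],"turn":[0.03,0,0.12]},{"claw":0.5,"delta_pos":[2.7,0,1.4],"turn":[0.03,0.02,0.12]},{"claw":0.5,"delta_pos":[3.2,0.02,1.65],"turn":[0.03,0.02,0.12]},{"claw":0.5,"delta_pos":[3.53,0.02,1.83],"turn":[0.03,0.02,0.12]},{"claw":0.5,"delta_pos":[3.53,0.02,1.83],"turn":[0.03,0.02,0.12]},{"claw":0.5,"delta_pos":[3.53,0.02,1.83],"turn":[0.03,0.02,0.12]}]' && python3 - <<'E'
from h import *
go([.4734,-.3402,.135],rot(-130,-60)); print(env.observe()["wrist_force"])
E
```

```text
clock: 7.65
eef_pos: [0.4721, -0.3429, 0.1545]
eef_rot: [-0.898, 1.939, 0.52]
wrist_force: [0.8, 0.2, -1.9]
gripper_width: 0.0586
grasp_force: 35.0
delta [0.619 0.031 0.492] turn [-0.046  0.01  -0.033] from [ 0.4721 -0.3429  0.1545]
[ 0.8215  0.1599 -1.8705]
```

```bash
python3 -m creep '[{"claw":0.5,"delta_pos":[0.07,0.01,0.12],"turn":[0,0,0]},{"claw":0.5,"delta_pos":[0.14,0.02,0.21],"turn":[0,0,0]},{"claw":0.5,"delta_pos":[0.21,0.03,0.25],"turn":[0,0,0]},{"claw":0.5,"delta_pos":[0.31,0.03,0.31],"turn":[0,0,0]},{"claw":0.5,"delta_pos":[0.38,0.03,0.35],"turn":[0,0,0]},{"claw":0.5,"delta_pos":[0.38,0.03,0.35],"turn":[0,0,0]}]'
python3 -m creep '[{"claw":0.5,"delta_pos":[0.05,0,0.03],"turn":[0,0,0]},{"claw":0.5,"delta_pos":[0.1,0,0.06],"turn":[0,0,0]},{"claw":0.5,"delta_pos":[0.1,0,0.06],"turn":[0,0,0]}]'
```

```text
clock: 8.25
eef_pos: [0.4731, -0.3399, 0.1413]
eef_rot: [-0.897, 1.939, 0.521]
wrist_force: [-0.3, 0.4, -2.4]
gripper_width: 0.0582
grasp_force: 35.0
clock: 8.55
eef_pos: [0.4732, -0.3399, 0.1386]
eef_rot: [-0.897, 1.939, 0.521]
wrist_force: [-0.6, 0.4, -1.7]
gripper_width: 0.0586
grasp_force: 35.0
```

```bash
for i in 1 2 3 4; do :; done; python3 -m creep '[{"claw":0.5,"delta_pos":[0.035,0,0.02],"turn":[0,0,0]},{"claw":0.5,"delta_pos":[0.07,0,0.04],"turn":[0,0,0]},{"claw":0.5,"delta_pos":[0.07,0,0.04],"turn":[0,0,0]}]';python3 -m creep '[{"claw":0.5,"delta_pos":[0.035,0,0.02],"turn":[0,0,0]},{"claw":0.5,"delta_pos":[0.07,0,0.04],"turn":[0,0,0]},{"claw":0.5,"delta_pos":[0.07,0,0.04],"turn":[0,0,0]}]'
```

```text
clock: 8.85
eef_pos: [0.4732, -0.3399, 0.1366]
eef_rot: [-0.898, 1.939, 0.521]
wrist_force: [1.1, 0.3, -2.6]
gripper_width: 0.0586
grasp_force: 35.0
clock: 9.15
eef_pos: [0.4732, -0.3399, 0.1346]
eef_rot: [-0.898, 1.939, 0.521]
wrist_force: [0.8, -0.9, -1.6]
gripper_width: 0.0585
grasp_force: 35.0
```

```bash
python3 -m creep '[{"claw":0.5,"delta_pos":[0.035,0,0.02],"turn":[0,0,0]},{"claw":0.5,"delta_pos":[0.07,0,0.04],"turn":[0,0,0]},{"claw":0.5,"delta_pos":[0.07,0,0.04],"turn":[0,0,0]}]';python3 -m creep '[{"claw":0.5,"delta_pos":[0.035,0,0.02],"turn":[0,0,0]},{"claw":0.5,"delta_pos":[0.035,0,0.02],"turn":[0,0,0]}]'; python3 -m creep '[{"claw":0.5,"delta_pos":[0.035,0,0.02],"turn":[0,0,0]},{"claw":0.5,"delta_pos":[0.035,0,0.02],"turn":[0,0,0]}]'
```

```text
clock: 9.45
eef_pos: [0.4732, -0.3399, 0.1326]
eef_rot: [-0.898, 1.939, 0.521]
wrist_force: [-0.0, -0.2, -2.4]
gripper_width: 0.0584
grasp_force: 35.0
clock: 9.65
eef_pos: [0.4732, -0.3399, 0.1316]
eef_rot: [-0.898, 1.939, 0.521]
wrist_force: [-0.1, -0.9, -1.5]
gripper_width: 0.0582
grasp_force: 35.0
clock: 9.85
eef_pos: [0.4732, -0.3399, 0.1306]
eef_rot: [-0.898, 1.939, 0.521]
wrist_force: [0.0, -0.5, -2.8]
gripper_width: 0.0585
grasp_force: 35.0
```

```bash
python3 -m creep '[{"claw":0.5,"delta_pos":[0.035,0,0.02],"turn":[0,0,0]},{"claw":0.5,"delta_pos":[0.035,0,0.02],"turn":[0,0,0]}]';python3 -m creep '[{"claw":0.5,"delta_pos":[0.035,0,0.02],"turn":[0,0,0]},{"claw":0.5,"delta_pos":[0.035,0,0.02],"turn":[0,0,0]}]'|grep -E "pos|wrist"; python3 -m creep '[{"claw":0.5,"delta_pos":[0.035,0,0.02],"turn":[0,0,0]},{"claw":0.5,"delta_pos":[0.035,0,0.02],"turn":[0,0,0]}]'|grep -E "pos|wrist"; python3 -c "
from h import *
snap('w3')"
```

```text
clock: 10.05
eef_pos: [0.4732, -0.3399, 0.1296]
eef_rot: [-0.898, 1.939, 0.521]
wrist_force: [0.3, 0.2, -2.4]
gripper_width: 0.0585
grasp_force: 35.0
eef_pos: [0.4732, -0.3399, 0.1286]
wrist_force: [0.1, 1.1, -1.3]
eef_pos: [0.4732, -0.3399, 0.1276]
wrist_force: [0.2, 0.5, -1.5]
```

View pics/w3.png

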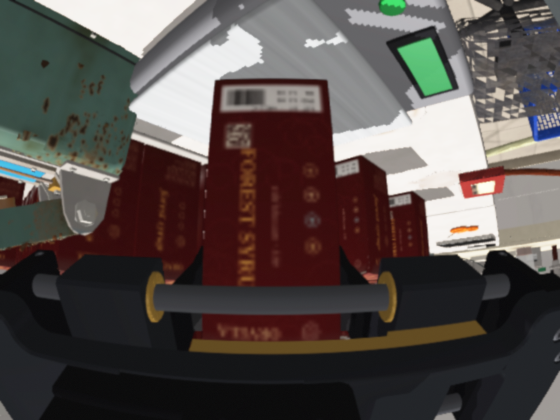

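The wrist view, with the carton's foot towards the top of the picture, shows the foot edge at (217,80)-(327,80) over the platform and no visible gap. I'll check its height by ray.

```bash
python3 - <<'E'
from h import *
Rt=rot(-130,-60); t=Rt.as_matrix()[:,2]; u=np.array([np.cos(np.radians(-130)),np.sin(np.radians(-130)),0])
o=env.observe(); print(o["wrist_force"]); g=o["eef_pos"]-.019*R.from_rotvec(o["eef_rot"]).as_matrix()[:,2]; C=g-.005*u; print("g",g,"C",C[:2], R.from_rotvec(o["eef_rot"]).as_matrix())
for px in [(217,80),(272,80),(327,80),(217,84),(272,84),(327,84)]:
    c,d=wray("w3",*px); s=(C+.0365*u-c)@u/(d@u); print(px,c+s*d,"on z.04",wonz("w3",*px,.04))
im=cv2.imread("pics/w3.png"); print([(v,tuple(map(int,im[v,272]))) for v in range(70,112,2)])
for v in range(100,330,30): print(v, np.where(im[v,180:360,2]<160)[0][[0,-1]]+180)
E
```

```text
[-0.1698  0.0214 -2.0212]
g [ 0.4626 -0.3525  0.1371] C [ 0.4658 -0.3487] [[-0.3235 -0.7629  0.5597]
 [-0.38    0.6465  0.6615]
 [-0.8666  0.0013 -0.4991]]
(217, 80) [ 0.464  -0.3948  0.0413] on z.04 [ 0.4654 -0.3937  0.04  ]
(272, 80) [ 0.4431 -0.3773  0.0422] on z.04 [ 0.445 -0.375  0.04 ]
(327, 80) [ 0.4222 -0.3598  0.0415] on z.04 [ 0.4232 -0.3579  0.04  ]
(217, 84) [ 0.4639 -0.3947  0.0438] on z.04 [ 0.468  -0.3914  0.04  ]
(272, 84) [ 0.4431 -0.3773  0.0447] on z.04 [ 0.4473 -0.3724  0.04  ]
(327, 84) [ 0.4224 -0.3599  0.0441] on z.04 [ 0.4251 -0.3549  0.04  ]
[(70, (139, 139, 138)), (72, (141, 141, 140)), (74, (142, 141, 140)), (76, (141, 140, 139)), (78, (79, 79, 88)), (80, (13, 16, 48)), (82, (19, 21, 53)), (84, (69, 72, 96)), (86, (125, 130, 141)), (88, (148, 153, 159)), (90, (150, 155, 160)), (92, (152, 157, 162)), (94, (152, 158, 163)), (96, (154, 159, 164)), (98, (154, 160, 165)), (100, (154, 161, 164)), (102, (155, 160, 165)), (104, (151, 156, 161)), (106, (133, 137, 141)), (108, (101, 105, 114)), (110, (77, 80, 102))]
100 [213 359]
130 [210 345]
160 [180 359]
190 [180 359]
220 [180 359]
250 [180 359]
280 [180 359]
310 [180 359]
```

```bash
for i in 1; do python3 -m creep '[{"claw":0.5,"delta_pos":[0.02,0,0.012],"turn":[0,0,0]},{"claw":0.5,"delta_pos":[0.02,0,0.012],"turn":[0,0,0]}]'|grep -E "pos|wrist";done; python3 -m creep '[{"claw":0.5,"delta_pos":[0.02,0,0.012],"turn":[0,0,0]},{"claw":0.5,"delta_pos":[0.02,0,0.012],"turn":[0,0,0]}]'|grep -E "pos|wrist"; python3 -m creep '[{"claw":0.5,"delta_pos":[0.02,0,0.012],"turn":[0,0,0]},{"claw":0.5,"delta_pos":[0.02,0,0.012],"turn":[0,0,0]}]'|grep -E "pos|wrist"
```

```text
eef_pos: [0.4732, -0.34, 0.1271]
wrist_force: [-0.9, -0.5, -1.8]
eef_pos: [0.4732, -0.34, 0.1265]
wrist_force: [-1.0, 0.7, -2.2]
eef_pos: [0.4732, -0.34, 0.1264]
wrist_force: [-0.1, 0.4, -0.6]
```

```bash
python3 -m creep '[{"claw":0.5,"delta_pos":[0.014,0,0.008],"turn":[0,0,0]},{"claw":0.5,"delta_pos":[0.014,0,0.008],"turn":[0,0,0]},{"claw":0.5,"delta_pos":[0.014,0,0.008],"turn":[0,0,0]}]'|grep -E "pos|wrist"; python3 -c "
from h import *
for i in range(4): print(env.observe()['wrist_force'],env.observe()['eef_pos'])"
```

```text
eef_pos: [0.4732, -0.3399, 0.1264]
wrist_force: [-3.1, -0.2, 5.4]
[-3.0771 -0.1562  5.385 ] [ 0.4732 -0.3399  0.1264]
[-3.0771 -0.1562  5.385 ] [ 0.4732 -0.3399  0.1264]
[-3.0771 -0.1562  5.385 ] [ 0.4732 -0.3399  0.1264]
[-3.0771 -0.1562  5.385 ] [ 0.4732 -0.3399  0.1264]
```

```bash
python3 -m creep '[{"claw":0.5,"delta_pos":[-0.008,0,-0.005],"turn":[0,0,0]},{"claw":0.5,"delta_pos":[-0.008,0,-0.005],"turn":[0,0,0]}]' 8 | grep wrist; python3 -m creep '[{"claw":0.7,"delta_pos":[0,0,0],"turn":[0,0,0]},{"claw":0.75,"delta_pos":[0,0,0],"turn":[0,0,0]},{"claw":0.85,"delta_pos":[0,0,0],"turn":[0,0,0]},{"claw":0.95,"delta_pos":[0,0,0],"turn":[0,0,0]},{"claw":1,"delta_pos":[0,0,0],"turn":[0,0,0]},{"claw":1,"delta_pos":[0,0,0],"turn":[0,0,0]}]'; python3 -m creep '[{"claw":1,"delta_pos":[0,0,-0.4],"turn":[0,0,0]},{"claw":1,"delta_pos":[0,0,-1.2],"turn":[0,0,0]},{"claw":1,"delta_pos":[0,0,-2.4],"turn":[0,0,0]},{"claw":1,"delta_pos":[0,0,-3.6],"turn":[0,0,0]},{"claw":1,"delta_pos":[0,0,-4.8],"turn":[0,0,0]},{"claw":1,"delta_pos":[0,0,-4.8],"turn":[0,0,0]}]'; python3 - <<'E'
from h import *
print(env.observe()["q"])
go([.395,-.395,.33],rot(-130,-15)); go([.4658,-.3487,.33],rot(-130,0))
snap("w4"); a=env.read_camera("side")[:,:,::-1]; b=env.read_camera("top")[:,:,::-1]; cv2.imwrite("pics/s4.png",a); cv2.imwrite("pics/t4.png",b)
c=np.zeros((420,800,3),np.uint8); c[:,:400]=cv2.resize(b[180:285,350:450],(400,420),interpolation=2); c[:,400:]=cv2.resize(cv2.imread("pics/w4.png"),(400,300))[0:1].repeat(420,0)*0
c[:300,400:]=cv2.resize(cv2.imread("pics/w4.png"),(400,300)); cv2.imwrite("pics/c4.png",c)
E
```

```text
wrist_force: [-1.1, 0.0, 5.6]
clock: 12.2
eef_pos: [0.4733, -0.34, 0.1257]
eef_rot: [-0.898, 1.939, 0.52]
wrist_force: [0.2, 0.8, 0.1]
gripper_width: 0.0847
grasp_force: 0.0
clock: 12.8
eef_pos: [0.4042, -0.4232, 0.1878]
eef_rot: [-0.899, 1.942, 0.512]
wrist_force: [-0.3, 0.4, 1.0]
gripper_width: 0.0873
grasp_force: 0.0
[-1.0743  0.6049  0.2052 -0.945  -1.6603  0.5328]
delta [-5.234  0.989 -2.326] turn [-0.093  8.965 -0.048] from [ 0.4042 -0.4232  0.1878]
delta [-6.863  0.036  0.483] turn [-0.088 11.965 -0.061] from [ 0.4042 -0.4232  0.1878]
```

View pics/c4.png

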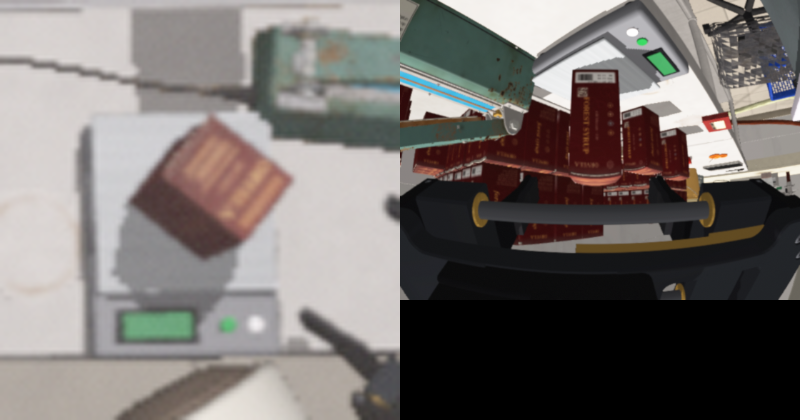

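The carton stands upright and alone near the middle of the platform. In the top crop its top face is centred near (222,180), shifted by height. Next I'll go above it, tool down, and measure it.

```bash
python3 -m creep '[{"claw":1,"delta_pos":[-0.9,0,-0.4],"turn":[0,1.2,0]},{"claw":1,"delta_pos":[-2.4,0,-0.9],"turn":[0,2.8,0]},{"claw":1,"delta_pos":[-4,0,-1],"turn":[0,4.4,0]},{"claw":1,"delta_pos":[-5.2,0,-0.7],"turn":[0,6,0]},{"claw":1,"delta_pos":[-6,0,-0.3],"turn":[0,7.6,0]},{"claw":1,"delta_pos":[-6.5,0,0],"turn":[0,9.2,0]},{"claw":1,"delta_pos":[-6.86,0.04,0.48],"turn":[-0.09,10.8,-0.06]},{"claw":1,"delta_pos":[-6.86,0.04,0.48],"turn":[-0.09,11.97,-0.06]},{"claw":1,"delta_pos":[-6.86,0.04,0.48],"turn":[-0.09,11.97,-0.06]},{"claw":1,"delta_pos":[-6.86,0.04,0.48],"turn":[-0.09,11.97,-0.06]}]' && python3 - <<'E'
from h import *
print(env.observe()["q"]); im=snap("w5")
im=cv2.imread("pics/w5.png").astype(int); r,g,b=im[...,2],im[...,1],im[...,0]
red=((r-g>18)&(r-b>18)).astype(np.uint8); n,l,s,c=cv2.connectedComponentsWithStats(red)
for i in range(1,n):
    if s[i,4]>400: print(s[i],c[i])
c=np.zeros((420,800,3),np.uint8); c[:,:560]=im; cv2.imwrite("pics/c5.png",c)
E
```

```text
clock: 13.95
eef_pos: [0.4678, -0.344, 0.3274]
eef_rot: [-1.335, 2.842, 0.014]
wrist_force: [0.2, -0.7, -0.2]
gripper_width: 0.0871
grasp_force: 0.0
[-0.3591  0.2596  0.089  -0.0071 -1.4054 -0.3323]
[   0  102   98  172 9320] [ 36.1115 169.2611]
[ 240  144   57   80 4249] [268.2617 184.5168]
[  93  201  149   85 4997] [162.398  248.4551]
[302 258  47  28 663] [325.7783 276.4842]
[101 270  22  48 528] [109.3636 293.428 ]
[420 270  21  48 480] [432.45   293.5479]
[ 157  312  352   42 8272] [300.04   333.8083]
```

```bash
python3 - <<'E'
from h import *
im=cv2.imread("pics/w5.png").astype(int); r,g,b=im[...,2],im[...,1],im[...,0]
red=((r-g>18)&(r-b>18)).astype(np.uint8); n,l,s,c=cv2.connectedComponentsWithStats(red); k=[i for i in range(n) if abs(c[i][0]-268)<1 and abs(c[i][1]-184.5)<1][0]; m=l==k
for v in range(146,226,6):
    x=np.where(m[v])[0]; print(v,x.min(),x.max(),im[v,268], wonz("w5",x.min()-.5,v,.174)[:2],wonz("w5",x.max()+.5,v,.174)[:2])
for u in(246,256,268,280,290):
    y=np.where(m[:,u])[0]; print(u,y.min(),y.max(),"far",wonz("w5",u,y.max()+.5,.174)[:2])
u=np.array([np.cos(np.radians(-130)),np.sin(np.radians(-130))]); w=np.array([-u[1],u[0]]); print(u,w)
hull=cv2.convexHull(np.argwhere(m)[:,::-1].astype(np.int32)); print(cv2.approxPolyDP(hull,3,True)[:,0].tolist())
E
```

```text
146 248 289 [13 14 47] [ 0.4534 -0.3977] [ 0.4222 -0.3717]
152 243 294 [ 89  99 121] [ 0.4609 -0.3964] [ 0.4222 -0.3641]
158 240 296 [ 83  94 174] [ 0.467  -0.3938] [ 0.4244 -0.3583]
164 241 296 [ 96 141 222] [ 0.4701 -0.3887] [ 0.4281 -0.3537]
170 241 296 [ 76  86 165] [ 0.474  -0.3842] [ 0.4318 -0.349 ]
176 241 296 [ 89 115 191] [ 0.4779 -0.3796] [ 0.4356 -0.3443]
182 241 296 [ 76  83 154] [ 0.4819 -0.3751] [ 0.4394 -0.3396]
188 241 295 [ 87 106 182] [ 0.4858 -0.3705] [ 0.4439 -0.3355]
194 241 295 [ 79  86 155] [ 0.4899 -0.3658] [ 0.4478 -0.3307]
200 241 295 [ 88 110 184] [ 0.4939 -0.3612] [ 0.4516 -0.3259]
206 241 295 [116 161 229] [ 0.498  -0.3565] [ 0.4555 -0.321 ]
212 241 295 [103 139 211] [ 0.5022 -0.3517] [ 0.4594 -0.316 ]
218 241 295 [ 65  71 137] [ 0.5064 -0.3469] [ 0.4634 -0.311 ]Traceback (most recent call last):
  File "<stdin>", line 5, in <module>
    return umr_minimum(a, axis, None, out, keepdims, initial, where)
ValueError: zero-size array to reduction operation minimum which has no identity
```

Carton on the scale: centre about (0.465, -0.3505), yaw 50°, as planned. Before taking it, I'll take one look at the row from above.

```bash
python3 -c "
from h import *
go([.50,0,.34],rot(-88,0))"
```

```text
delta [-11.44    7.833  -0.384] turn [ 0.05   0.081 -8.358] from [ 0.4674 -0.345   0.3277]
```

```bash
python3 -m creep '[{"claw":1,"delta_pos":[-1.8,1.2,-0.38],"turn":[0,0,-1.3]},{"claw":1,"delta_pos":[-3.6,2.5,-0.38],"turn":[0,0,-2.6]},{"claw":1,"delta_pos":[-5.4,3.7,-0.38],"turn":[0,0,-4]},{"claw":1,"delta_pos":[-7.2,4.9,-0.38],"turn":[0,0,-5.3]},{"claw":1,"delta_pos":[-9,6.2,-0.38],"turn":[0,0,-6.6]},{"claw":1,"delta_pos":[-11.44,7.83,-0.38],"turn":[0.05,0.08,-8.36]},{"claw":1,"delta_pos":[-11.44,7.83,-0.38],"turn":[0.05,0.08,-8.36]},{"claw":1,"delta_pos":[-11.44,7.83,-0.38],"turn":[0.05,0.08,-8.36]},{"claw":1,"delta_pos":[-11.44,7.83,-0.38],"turn":[0.05,0.08,-8.36]}]' && python3 - <<'E'
from h import *
env.read_camera("top"); im=snap("w6"); print(env.observe()["q"],np.load("pics/w6.npy")[:3])
im=cv2.imread("pics/w6.png").astype(int); r,g,b=im[...,2],im[...,1],im[...,0]
red=((r-g>18)&(r-b>18)).astype(np.uint8); n,l,s,c=cv2.connectedComponentsWithStats(red)
for i in range(1,n):
    if s[i,4]>800:
        P=cv2.approxPolyDP(cv2.convexHull(np.argwhere(l==i)[:,::-1].astype(np.int32)),3,True)[:,0]
        print(s[i],c[i],P.tolist())
        if len(P)<9: print(np.array([wonz("w6",u,v,.134)[:2] for u,v in P]))
E
```

```text
clock: 14.9
eef_pos: [0.5003, -0.0006, 0.3398]
eef_rot: [2.259, -2.182, 0.001]
wrist_force: [-0.6, 0.1, 0.5]
gripper_width: 0.0873
grasp_force: 0.0
[ 0.3221  0.1047 -0.0771  0.0014 -1.3892 -0.2903] [ 0.5002 -0.0015  0.3399]
[    0     0   194   107 16960] [92.5767 44.8724] [[193, 0], [188, 85], [0, 106], [0, 0]]
[[ 0.5977 -0.2226]
 [ 0.5987 -0.1185]
 [ 0.8964 -0.1188]
 [ 0.9146 -0.2882]]
[ 237   40   51   66 3235] [262.2612  71.791 ] [[285, 102], [251, 105], [238, 101], [237, 42], [286, 41]]
[[ 0.4886 -0.0998]
 [ 0.5263 -0.0952]
 [ 0.5409 -0.0995]
 [ 0.5443 -0.168 ]
 [ 0.4898 -0.1705]]
[ 328  150   51   67 1877] [352.699  183.0149] [[377, 156], [368, 216], [329, 213], [335, 151]]
[[ 0.3779 -0.0443]
 [ 0.3815  0.0294]
 [ 0.4308  0.0272]
 [ 0.4292 -0.047 ]]
[ 240  175   48   75 3336] [263.5818 212.423 ] [[286, 246], [242, 247], [240, 191], [248, 175], [282, 175], [287, 192]]
[[ 0.4802  0.0708]
 [ 0.534   0.074 ]
 [ 0.5368  0.0039]
 [ 0.5278 -0.0153]
 [ 0.4888 -0.0165]
 [ 0.4822  0.0033]]
[ 247  315  262   39 2954] [383.2454 338.8737] [[508, 315], [491, 331], [421, 343], [336, 351], [247, 352], [248, 343]]
[[0.0859 0.2001]
 [0.1143 0.2297]
 [0.2577 0.2349]
 [0.3969 0.2392]
 [0.5279 0.242 ]
 [0.5264 0.2244]]
```

```bash
python3 -c "
from h import *
go([.4652,-.3495,.27],rot(-130,0))"
```

```text
delta [13.846  1.847  2.814] turn [-0.007 -0.014  8.368] from [ 0.5002 -0.0019  0.3399]
```

```bash
python3 -m creep '[{"claw":1,"delta_pos":[2,0.27,0],"turn":[0,0,1.3]},{"claw":1,"delta_pos":[4,0.5,0],"turn":[0,0,2.6]},{"claw":1,"delta_pos":[6,0.8,0],"turn":[0,0,4]},{"claw":1,"delta_pos":[8,1.1,0],"turn":[0,0,5.3]},{"claw":1,"delta_pos":[10,1.4,0.3],"turn":[0,0,6.6]},{"claw":1,"delta_pos":[12,1.6,0.9],"turn":[0,0,7.6]},{"claw":1,"delta_pos":[13.85,1.85,1.8],"turn":[0,0,8.37]},{"claw":1,"delta_pos":[13.85,1.85,2.81],"turn":[0,0,8.37]},{"claw":1,"delta_pos":[13.85,1.85,2.81],"turn":[0,0,8.37]},{"claw":1,"delta_pos":[13.85,1.85,2.81],"turn":[0,0,8.37]}]' && python3 -c "
from h import *
env.read_camera('top');env.read_camera('top')
go([.4652,-.3495,.120],rot(-130,0))"
```

```text
clock: 16.0
eef_pos: [0.4651, -0.3497, 0.2706]
eef_rot: [1.327, -2.846, 0.003]
wrist_force: [0.2, 0.2, 0.7]
gripper_width: 0.0871
grasp_force: 0.0
delta [0.052 0.05  6.094] turn [-0.055 -0.008  0.028] from [ 0.4665 -0.3488  0.2723]
```

```bash
python3 -m creep '[{"claw":1,"delta_pos":[0,0,1],"turn":[0,0,0]},{"claw":1,"delta_pos":[0,0,2.2],"turn":[0,0,0]},{"claw":1,"delta_pos":[0,0,3.4],"turn":[0,0,0]},{"claw":1,"delta_pos":[0,0,4.6],"turn":[0,0,0]},{"claw":1,"delta_pos":[0,0,5.5],"turn":[0,0,0]},{"claw":1,"delta_pos":[0,0,6],"turn":[0,0,0]},{"claw":1,"delta_pos":[0,0,6],"turn":[0,0,0]},{"claw":0.85,"delta_pos":[0,0,6],"turn":[0,0,0]},{"claw":0.75,"delta_pos":[0,0,6],"turn":[0,0,0]},{"claw":0.7,"delta_pos":[0,0,6],"turn":[0,0,0]}]' 15; python3 -m creep '[{"claw":0.67,"delta_pos":[0,0,0],"turn":[0,0,0]},{"claw":0.63,"delta_pos":[0,0,0],"turn":[0,0,0]},{"claw":0.5,"delta_pos":[0,0,0],"turn":[0,0,0]},{"claw":0.5,"delta_pos":[0,0,0],"turn":[0,0,0]},{"claw":0.5,"delta_pos":[0,0,0],"turn":[0,0,0]},{"claw":0.5,"delta_pos":[0,0,0],"turn":[0,0,0]}]' 25;  python3 -m creep '[{"claw":0.5,"delta_pos":[0,0,0],"turn":[0,0,0]},{"claw":0.5,"delta_pos":[0,0,-0.3],"turn":[0,0,0]},{"claw":0.5,"delta_pos":[0,0,-1],"turn":[0,0,0]},{"claw":0.5,"delta_pos":[0,0,-2],"turn":[0,0,0]},{"claw":0.5,"delta_pos":[0,0,-3.5],"turn":[0,0,0]},{"claw":0.5,"delta_pos":[0,0,-5],"turn":[0,0,0]},{"claw":0.5,"delta_pos":[0,0,-6.4],"turn":[0,0,0]},{"claw":0.5,"delta_pos":[0,0,-7.2],"turn":[0,0,0]},{"claw":0.5,"delta_pos":[0,0,-7.2],"turn":[0,0,0]},{"claw":0.5,"delta_pos":[0,0,-7.2],"turn":[0,0,0]}]' 25;  python3 -c "
from h import *
snap('w7')
go([.5108,-.0455,.30],rot(-87.9,0))"
```

```text
clock: 17.1
eef_pos: [0.4669, -0.349, 0.1217]
eef_rot: [-1.331, 2.844, -0.006]
wrist_force: [-0.4, -0.9, 0.3]
gripper_width: 0.0707
grasp_force: 0.0
clock: 17.7
eef_pos: [0.4661, -0.3487, 0.1207]
eef_rot: [1.331, -2.845, 0.003]
wrist_force: [-0.8, 1.6, 5.3]
gripper_width: 0.0585
grasp_force: 25.0
clock: 18.7
eef_pos: [0.4656, -0.3477, 0.2987]
eef_rot: [1.33, -2.845, -0.001]
wrist_force: [-0.3, -0.7, -3.6]
gripper_width: 0.0584
grasp_force: 24.9
delta [-10.441   6.353  -0.084] turn [ 0.036 -0.002 -8.398] from [ 0.4653 -0.3476  0.2978]
```

```bash
python3 -m creep '[{"claw":0.5,"delta_pos":[-0.8,0.5,0],"turn":[0,0,-0.7]},{"claw":0.5,"delta_pos":[-2.2,1.3,0],"turn":[0,0,-1.8]},{"claw":0.5,"delta_pos":[-3.8,2.3,0],"turn":[0,0,-3.1]},{"claw":0.5,"delta_pos":[-5.4,3.3,0],"turn":[0,0,-4.4]},{"claw":0.5,"delta_pos":[-7,4.3,0],"turn":[0,0,-5.6]},{"claw":0.5,"delta_pos":[-8.6,5.2,0],"turn":[0,0,-6.9]},{"claw":0.5,"delta_pos":[-9.8,6,0],"turn":[0,0,-7.9]},{"claw":0.5,"delta_pos":[-10.44,6.35,0],"turn":[0,0,-8.4]},{"claw":0.5,"delta_pos":[-10.44,6.35,0],"turn":[0,0,-8.4]},{"claw":0.5,"delta_pos":[-10.44,6.35,0],"turn":[0,0,-8.4]}]'; python3 - <<'E'
from h import *
P=[]
for i in range(4):
    if i: env.read_camera("side")
    o=env.observe(); P.append(np.r_[o["eef_pos"],R.from_rotvec(o["eef_rot"]).as_matrix()[:2,0]])
    print(P[-1])
a=np.mean(P,0); print(a,np.degrees(np.arctan2(a[4],a[3])))
cv2.imwrite("pics/s8.png",env.read_camera("side")[:,:,::-1]);cv2.imwrite("pics/t8.png",env.read_camera("top")[:,:,::-1]); snap("w8")
E
```

```text
clock: 19.75
eef_pos: [0.5108, -0.0461, 0.298]
eef_rot: [2.26, -2.177, -0.001]
wrist_force: [-0.5, -0.3, -1.5]
gripper_width: 0.0581
grasp_force: 24.9
[ 0.5108 -0.0461  0.298   0.0374 -0.9993]
[ 0.5109 -0.0467  0.2983  0.0364 -0.9993]
[ 0.511  -0.047   0.2987  0.0358 -0.9994]
[ 0.5111 -0.0472  0.2989  0.0354 -0.9994]
[ 0.511  -0.0467  0.2985  0.0362 -0.9993] -87.92299003729052
```

```bash
python3 -m creep '[{"claw":0.5,"delta_pos":[-0.05,0,0.5],"turn":[0,0,0]},{"claw":0.5,"delta_pos":[-0.05,0,1.4],"turn":[0,0,0]},{"claw":0.5,"delta_pos":[-0.05,0,2.5],"turn":[0,0,0]},{"claw":0.5,"delta_pos":[-0.05,0,3.4],"turn":[0,0,0]},{"claw":0.5,"delta_pos":[-0.05,0,3.4],"turn":[0,0,0]},{"claw":0.5,"delta_pos":[-0.05,0,3.4],"turn":[0,0,0]}]'; python3 - <<'E'
from h import *
im=snap("w9"); a=env.read_camera("side")[:,:,::-1]; b=env.read_camera("top")[:,:,::-1]
c=np.zeros((600,800,3),np.uint8); c[:300,:400]=cv2.resize(cv2.imread("pics/w9.png"),(400,300),interpolation=3)
c[:300,400:]=cv2.resize(a[150:285,220:400],(400,300),interpolation=2); c[300:,:400]=cv2.resize(b[185:275,230:350],(400,300),interpolation=2)
cv2.imwrite("pics/c9.png",c)
E
```

```text
clock: 20.65
eef_pos: [0.5117, -0.0454, 0.2147]
eef_rot: [2.261, -2.178, 0.003]
wrist_force: [-0.0, 0.8, -1.9]
gripper_width: 0.0585
grasp_force: 24.9
```

View pics/c9.png

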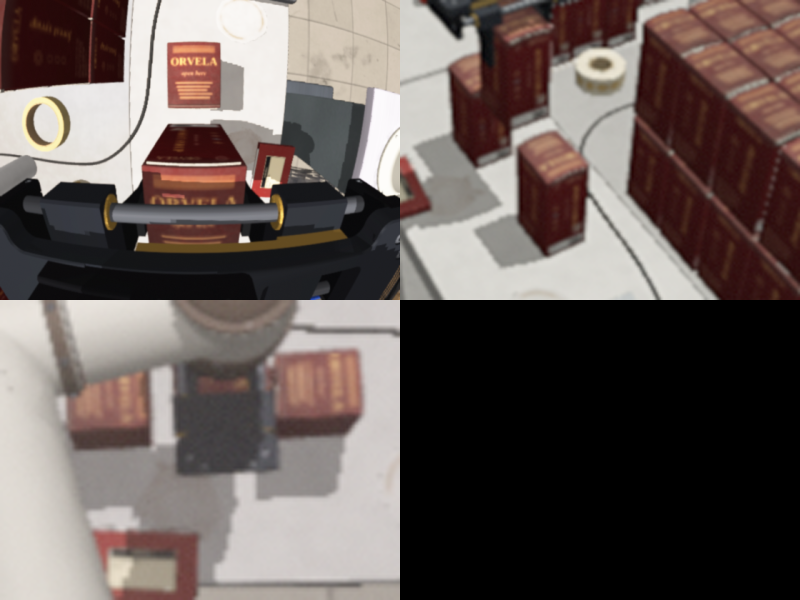

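The held carton hangs over the open place, square with the row: in the wrist view the right carton's top is at (195,75) and the held one at (195,185) of the crop, and the print faces the same way. I'll check the relative offset numerically from this picture.

```bash
python3 - <<'E'
from h import *
im=cv2.imread("pics/w9.png").astype(int); print(np.load("pics/w9.npy")[:3])
r,g,b=im[...,2],im[...,1],im[...,0]; red=(r-g>18)&(r-b>12)
for u in(250,262,275,290,300):
    y=np.where(red[50:165,u])[0]+50; print(u,y.min(),y.max(), wonz("w9",u,y.min()-.5,.134)[:2],wonz("w9",u,y.max()+.5,.134)[:2])
print([(v,int(im[v,255:300].mean())) for v in range(160,250,3)])
for v in(230,234,238,242): print(v,wonz("w9",272,v,.268)[:2])
for v in(165,170,175): print("foot",v,wonz("w9",272,v,.134)[:2])
for v in (70,90,110,130,145):
    x=np.where(red[v,200:340])[0]+200; print(v,wonz("w9",x.min()-.5,v,.134)[:2],wonz("w9",x.max()+.5,v,.134)[:2])
E
```

```text
[ 0.5117 -0.0454  0.2147]
250 59 151 [ 0.5327 -0.1694] [ 0.5304 -0.0994]
262 58 151 [ 0.5239 -0.1704] [ 0.5214 -0.0997]
275 58 151 [ 0.5144 -0.1707] [ 0.5117 -0.1   ]
290 58 151 [ 0.5034 -0.1712] [ 0.5006 -0.1005]
300 59 151 [ 0.4961 -0.1709] [ 0.4931 -0.1008]
[(160, 242), (163, 242), (166, 241), (169, 233), (172, 216), (175, 100), (178, 38), (181, 26), (184, 26), (187, 27), (190, 29), (193, 28), (196, 27), (199, 28), (202, 29), (205, 25), (208, 26), (211, 26), (214, 25), (217, 26), (220, 34), (223, 33), (226, 31), (229, 210), (232, 175), (235, 80), (238, 107), (241, 110), (244, 112), (247, 140)]
230 [ 0.5142 -0.0858]
234 [ 0.5142 -0.0843]
238 [ 0.5141 -0.0827]
242 [ 0.5141 -0.0812]
foot 165 [ 0.5136 -0.0897]
foot 170 [ 0.5135 -0.0859]
foot 175 [ 0.5133 -0.0821]
70 [ 0.5452 -0.1604] [ 0.4895 -0.1625]
90 [ 0.5439 -0.1453] [ 0.4889 -0.1473]
110 [ 0.5435 -0.1302] [ 0.4883 -0.1323]
130 [ 0.5431 -0.1153] [ 0.4875 -0.1173]
145 [ 0.5421 -0.104 ] [ 0.4869 -0.106 ]
```

```bash
python3 - <<'E'
from h import *
im=cv2.imread("pics/w9.png").astype(int); r,g,b=im[...,2],im[...,1],im[...,0]
for v in (178,182,186,190):
    x=[u for u in range(190,360) if r[v,u]-b[v,u]>10 and im[v,u].mean()<60]; print(v,x[0],x[-1],wonz("w9",x[0]-.5,v,.134),wonz("w9",x[-1]+.5,v,.134))
for i in range(5): env.read_camera("side"); print(env.observe()["eef_pos"])
E
```

```text
178 233 310 [ 0.5432 -0.0788  0.134 ] [ 0.484 -0.081  0.134]
182 230 312 [ 0.5455 -0.0756  0.134 ] [ 0.4822 -0.0779  0.134 ]
186 228 315 [ 0.547  -0.0725  0.134 ] [ 0.4797 -0.0749  0.134 ]
190 225 318 [ 0.5493 -0.0693  0.134 ] [ 0.4771 -0.0719  0.134 ]
[ 0.5123 -0.045   0.2161]
[ 0.5122 -0.045   0.2159]
[ 0.512  -0.0451  0.2157]
[ 0.5118 -0.0451  0.2155]
[ 0.5117 -0.0451  0.2153]
```

```bash
python3 -m creep '[{"claw":0.5,"delta_pos":[0.05,0.06,0],"turn":[0,0,0]},{"claw":0.5,"delta_pos":[0.05,0.06,0.4],"turn":[0,0,0]},{"claw":0.5,"delta_pos":[0.05,0.06,1],"turn":[0,0,0]},{"claw":0.5,"delta_pos":[0.05,0.06,1.8],"turn":[0,0,0]},{"claw":0.5,"delta_pos":[0.05,0.06,2.6],"turn":[0,0,0]},{"claw":0.5,"delta_pos":[0.05,0.06,3.4],"turn":[0,0,0]},{"claw":0.5,"delta_pos":[0.05,0.06,4.2],"turn":[0,0,0]},{"claw":0.5,"delta_pos":[0.05,0.06,4.7],"turn":[0,0,0]},{"claw":0.5,"delta_pos":[0.05,0.06,5],"turn":[0,0,0]},{"claw":0.5,"delta_pos":[0.05,0.06,5],"turn":[0,0,0]}]'; python3 -m creep '[{"claw":0.5,"delta_pos":[0,0,0.06],"turn":[0,0,0]},{"claw":0.5,"delta_pos":[0,0,0.12],"turn":[0,0,0]},{"claw":0.5,"delta_pos":[0,0,0.18],"turn":[0,0,0]},{"claw":0.5,"delta_pos":[0,0,0.18],"turn":[0,0,0]}]' | grep -E 'pos|wrist'
```

```text
clock: 22.05
eef_pos: [0.5092, -0.0468, 0.0884]
eef_rot: [2.26, -2.178, -0.0]
wrist_force: [-0.3, 0.6, -2.0]
gripper_width: 0.0584
grasp_force: 24.9
eef_pos: [0.5101, -0.0467, 0.0854]
wrist_force: [0.8, -1.0, -3.4]
```

```bash
python3 -m creep '[{"claw":0.5,"delta_pos":[0,0,0.04],"turn":[0,0,0]},{"claw":0.5,"delta_pos":[0,0,0.08],"turn":[0,0,0]},{"claw":0.5,"delta_pos":[0,0,0.08],"turn":[0,0,0]}]' | grep -E 'pos|wrist'; python3 -m creep '[{"claw":0.5,"delta_pos":[0,0,0.03],"turn":[0,0,0]},{"claw":0.5,"delta_pos":[0,0,0.03],"turn":[0,0,0]}]' | grep -E 'pos|wrist'; python3 -m creep '[{"claw":0.5,"delta_pos":[0,0,0.03],"turn":[0,0,0]},{"claw":0.5,"delta_pos":[0,0,0.03],"turn":[0,0,0]}]' | grep -E 'pos|wrist'
```

```text
eef_pos: [0.51, -0.0467, 0.0831]
wrist_force: [-0.6, -0.2, -1.6]
eef_pos: [0.51, -0.0467, 0.0824]
wrist_force: [-0.8, -0.8, -1.7]
eef_pos: [0.51, -0.0467, 0.0816]
wrist_force: [0.5, 0.3, -1.9]
```

```bash
python3 -m creep '[{"claw":0.5,"delta_pos":[0,0,0.03],"turn":[0,0,0]},{"claw":0.5,"delta_pos":[0,0,0.03],"turn":[0,0,0]}]' | grep -E 'pos|wrist'; python3 -m creep '[{"claw":0.5,"delta_pos":[0,0,0.02],"turn":[0,0,0]},{"claw":0.5,"delta_pos":[0,0,0.02],"turn":[0,0,0]}]' | grep -E 'pos|wrist'; python3 -m creep '[{"claw":0.5,"delta_pos":[0,0,0.02],"turn":[0,0,0]},{"claw":0.5,"delta_pos":[0,0,0.02],"turn":[0,0,0]}]' | grep -E 'pos|wrist'
```

```text
eef_pos: [0.51, -0.0467, 0.0808]
wrist_force: [1.1, -0.9, -2.5]
eef_pos: [0.5101, -0.0467, 0.0807]
wrist_force: [-1.8, -0.6, 0.4]
eef_pos: [0.5101, -0.0467, 0.0807]
wrist_force: [-2.9, 0.7, 5.5]
```

Contact at the expected height. I'll let go gently, rise, and measure the result.

```bash
python3 -m creep '[{"claw":0.5,"delta_pos":[0,0,-0.01],"turn":[0,0,0]},{"claw":0.5,"delta_pos":[0,0,-0.01],"turn":[0,0,0]}]' 6 | grep wrist; python3 -m creep '[{"claw":0.7,"delta_pos":[0,0,0],"turn":[0,0,0]},{"claw":0.75,"delta_pos":[0,0,0],"turn":[0,0,0]},{"claw":0.85,"delta_pos":[0,0,0],"turn":[0,0,0]},{"claw":0.95,"delta_pos":[0,0,0],"turn":[0,0,0]},{"claw":1,"delta_pos":[0,0,0],"turn":[0,0,0]},{"claw":1,"delta_pos":[0,0,0],"turn":[0,0,0]}]' | grep -E "wid|wrist"; python3 -m creep '[{"claw":1,"delta_pos":[0,0,-0.4],"turn":[0,0,0]},{"claw":1,"delta_pos":[0,0,-1.2],"turn":[0,0,0]},{"claw":1,"delta_pos":[0,0,-2.4],"turn":[0,0,0]},{"claw":1,"delta_pos":[0,0,-4],"turn":[0,0,0]},{"claw":1,"delta_pos":[0,0,-5.6],"turn":[0,0,0]},{"claw":1,"delta_pos":[-0.8,0,-7.4],"turn":[0,0,0]},{"claw":1,"delta_pos":[-1.6,0,-9],"turn":[0,0,0]},{"claw":1,"delta_pos":[-2,0,-10.4],"turn":[0,0,0]},{"claw":1,"delta_pos":[-2,0,-10.4],"turn":[0,0,0]},{"claw":1,"delta_pos":[-2,0,-10.4],"turn":[0,0,0]}]'; python3 - <<'E'
from h import *
env.read_camera("top");env.read_camera("top");snap("w10"); print(np.load("pics/w10.npy")[:3])
im=cv2.imread("pics/w10.png").astype(int); r,g,b=im[...,2],im[...,1],im[...,0]
red=((r-g>18)&(r-b>18)).astype(np.uint8); n,l,s,c=cv2.connectedComponentsWithStats(red)
for i in range(1,n):
    if s[i,4]>800 and 200<c[i][0]<330:
        P=cv2.approxPolyDP(cv2.convexHull(np.argwhere(l==i)[:,::-1].astype(np.int32)),3,True)[:,0]
        print(c[i],np.c_[P,[wonz("w10",u,v,.134)[:2] for u,v in P]])
col=im[:,264]; print([(v,[int(x) for x in col[v]]) for v in range(20,260,3)])
E
```

```text
wrist_force: [-2.5, 0.0, 5.7]
wrist_force: [0.6, -0.2, -0.5]
gripper_width: 0.0847
clock: 25.55
eef_pos: [0.508, 0.0041, 0.3413]
eef_rot: [-2.262, 2.178, -0.004]
wrist_force: [0.2, -0.6, -1.4]
gripper_width: 0.0869
grasp_force: 0.0
[0.5074 0.0035 0.3392]
[268.5574  68.8923] [[288.     101.       0.4925  -0.0962]
 [252.     102.       0.5324  -0.0937]
 [244.      96.       0.5415  -0.1003]
 [245.      37.       0.5429  -0.1689]
 [293.      38.       0.4896  -0.1696]
 [293.      97.       0.4871  -0.101 ]]
[269.4006 176.167 ] [[292.     110.       0.4876  -0.0863]
 [295.     126.       0.4835  -0.0684]
 [291.     243.       0.4809   0.0712]
 [247.     244.       0.5344   0.0744]
 [245.     111.       0.5399  -0.0833]]
[(20, [230, 235, 239]), (23, [232, 236, 240]), (26, [232, 236, 240]), (29, [232, 236, 240]), (32, [232, 236, 240]), (35, [230, 234, 239]), (38, [76, 82, 160]), (41, [92, 127, 212]), (44, [103, 150, 230]), (47, [79, 92, 173]), (50, [94, 129, 204]), (53, [120, 188, 242]), (56, [92, 128, 202]), (59, [74, 80, 157]), (62, [77, 84, 156]), (65, [111, 144, 217]), (68, [79, 88, 15
[... 745 characters left out ...]
, 75, 139]), (170, [88, 100, 147]), (173, [92, 101, 131]), (176, [16, 21, 58]), (179, [13, 18, 57]), (182, [13, 18, 59]), (185, [19, 21, 60]), (188, [169, 184, 203]), (191, [77, 85, 165]), (194, [104, 149, 227]), (197, [100, 145, 226]), (200, [76, 84, 160]), (203, [92, 121, 196]), (206, [106, 156, 223]), (209, [83, 100, 173]), (212, [72, 79, 151]), (215, [70, 79, 153]), (218, [102, 135, 207]), (221, [68, 74, 143]), (224, [96, 125, 197]), (227, [98, 126, 197]), (230, [103, 138, 206]), (233, [99, 129, 196]), (236, [101, 134, 201]), (239, [82, 102, 169]), (242, [65, 71, 134]), (245, [137, 146, 185]), (248, [234, 238, 241]), (251, [234, 238, 242]), (254, [233, 236, 240]), (257, [232, 236, 240])]
```

```bash
python3 - <<'E'
from h import *
y=lambda v:wonz("w10",264,v,.134)[1]
S=[y(v) for v in(36.5,109.5,187.5)]; E=[y(v) for v in(99.5,174.5,245.5)]
print(S,np.diff(S),E,np.diff(E))
im=cv2.imread("pics/w10.png").astype(int); m=(im[...,2]-im[...,1]>25)&(im[...,2]-im[...,0]>25)&(im[...,2]>110)
for rg in((44,92),(116,166),(194,238)):
    W=[]
    for v in range(*rg,3):
        x=np.where(m[v,225:315])[0]+225; W.append(np.r_[wonz("w10",x.min()-.5,v,.134)[:2],wonz("w10",x.max()+.5,v,.134)[:2]])
    W=np.array(W); k1=np.polyfit(W[:,1],W[:,0],1); k2=np.polyfit(W[:,3],W[:,2],1); yc=W[:,1].mean(); print(yc,np.polyval(k1,yc),np.polyval(k2,yc),(np.polyval(k1,yc)+np.polyval(k2,yc))/2,np.degrees(np.arctan([k1[0],k2[0]])))
E
```

```text
[np.float64(-0.16990153546685755), np.float64(-0.08555775685814414), np.float64(0.0036026437290253704)] [0.0843 0.0892] [np.float64(-0.09685800292481603), np.float64(-0.011615852869464718), np.float64(0.07557732405915478)] [0.0852 0.0872]
-0.134184850349934 0.5432603311799079 0.487808810052342 0.515534570616125 [-2.1319 -2.0358]
-0.05046755215440184 0.5385374727652634 0.4833247835714341 0.5109311281683487 [-2.1552 -2.2822]
0.03770864255922657 0.5365887769452068 0.48129337410078554 0.5089410755229962 [-2.1141 -1.9838]
```

```bash
python3 - <<'E'
from h import *
s=env.read_camera("side")[:,:,::-1]; s0=cv2.imread("pics/side0.png"); t0=cv2.imread("pics/top0.png"); t=env.read_camera("top")[:,:,::-1]
d=lambda a,b,x0,x1,y0,y1:cv2.absdiff(a[y0:y1,x0:x1],b[y0:y1,x0:x1].copy()).mean().round(1)
print("side pad",d(s0,s.copy(),198,236,218,252),"roll",d(s0,s.copy(),296,326,168,196),"right carton lower",d(s0,s.copy(),272,306,235,266),"top pad",d(t0,t.copy(),255,292,252,278),"top right",d(t0,t.copy(),310,342,200,228))
o=env.observe(); print(o["wrist_force"],o["gripper_width"],o["clock"]); print(env.close_job())
E
```

```text
side pad 16.4 roll 0.4 right carton lower 2.5 top pad 25.0 top right 6.9
[-0.3956  0.0882 -0.1912] 0.0871058857749444 25.8
the job is handed in; nothing more can be done
None
```

The carton was stood upright on the scale and let go, then set in the open place of the row: square with its neighbours, about 2 mm from midway, 1–2 mm off line, touching neither. The job is handed in at about 26 s. My last before/after image check showed the label roll unchanged but differences around the ink pad (arm or shadow likely) that I did not look into, so I have not confirmed the pad stayed put.

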